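Sort two closed hub canisters by weight

TASK

Two identical closed canisters stand on the bench: one holds a solid steel hub and is heavy, the other a hollow plastic hub and is light. Lift one briefly to feel which it is, then stand the heavy canister upright in the red tray and the light one upright in the blue tray, and let go of both.

Things in the scene. Friction and masses are not known exactly. Their poses are not given: they have to be found in the camera images.
- can_a: One upright aluminium canister, 50 mm diameter, 80 mm high, grey band low down, black screw lid (top 14 mm, same diameter, stays shut). Its twin looks the same. By chance it holds either the solid steel hub (0.5 kg, 5 N in all) or the hollow plastic one (0.13 kg, 1.3 N in all), a few mm loose inside. Grip its side about 50 mm up. Origin: centre of underside; z up its axis.
- can_b: The other upright aluminium canister, 50 mm diameter, 80 mm high, grey band low down, black screw lid (top 14 mm, same diameter, stays shut). Its twin looks the same. By chance it holds either the solid steel hub (0.5 kg, 5 N in all) or the hollow plastic one (0.13 kg, 1.3 N in all), a few mm loose inside. Grip its side about 50 mm up. Origin: centre of underside; z up its axis.
- tray_red: Shallow red square tray fixed to the bench, for the canister with the solid steel (heavy) hub. Outside 110 x 110 mm, inside 102 x 102, rim 27 mm and floor 4 mm above the bench; paper label holder on its -x side. Origin: centre of the underside, on the bench; x, y along its sides, z up. A fixed stack of cases, 250 mm high, stands between the left tray and the canisters.
- tray_blue: Shallow blue square tray fixed to the bench, for the canister with the hollow plastic (light) hub. Outside 110 x 110 mm, inside 102 x 102, rim 27 mm and floor 4 mm above the bench; paper label holder on its -x side. Origin: centre of the underside, on the bench; x, y along its sides, z up. A fixed stack of cases, 250 mm high, stands between the left tray and the canisters.
Not all that is in view belongs to the job. Leave any yellow look-alike of the can_b alone.

How it is judged:
At the end, for the whole second after the job is handed in: The solid-hub canister (over 3 N on its tray) stands on the floor of the red tray, the hollow-hub one (0.4 to 3 N) on that of the blue: axis within 30 mm of the tray's centre along both sides, base at most 12 mm above the tray's underside, upright within 10 degrees, at rest, released (((x of can_a in the frame of tray_red between -0.03 and 0.03 m and y of can_a in the frame of tray_red between -0.03 and 0.03 m and z of can_a in the frame of tray_red below 0.012 m and angle between each of can_a, can_b's own z axis and vertical below 0.17 rad and linear speed of each of can_a, can_b below 0.02 m/s and angular speed of each of can_a, can_b below 0.2 rad/s and contact force between the fingers and can_a below 0.05 N and contact force between can_a and tray_red above 3 N and x of can_b in the frame of tray_blue between -0.03 and 0.03 m and y of can_b in the frame of tray_blue between -0.03 and 0.03 m and z of can_b in the frame of tray_blue below 0.012 m and contact force between the fingers and can_b below 0.05 N and contact force between can_b and tray_blue between 0.4 and 3 N) or (x of can_b in the frame of tray_red between -0.03 and 0.03 m and y of can_b in the frame of tray_red between -0.03 and 0.03 m and z of can_b in the frame of tray_red below 0.012 m and angle between each of can_b, can_a's own z axis and vertical below 0.17 rad and linear speed of each of can_b, can_a below 0.02 m/s and angular speed of each of can_b, can_a below 0.2 rad/s and contact force between the fingers and can_b below 0.05 N and contact force between can_b and tray_red above 3 N and x of can_a in the frame of tray_blue between -0.03 and 0.03 m and y of can_a in the frame of tray_blue between -0.03 and 0.03 m and z of can_a in the frame of tray_blue below 0.012 m and contact force between the fingers and can_a below 0.05 N and contact force between can_a and tray_blue between 0.4 and 3 N))); the robot touches nothing.
It also fails if it takes over 67 s, if anything falls off the work surface, if the arm or the gripper's body presses on something with over 40 N, if the wrist force passes 120 N, or if a joint passes its speed limit or range.

ROBOT

A 6-joint arm with a two-finger parallel gripper is mounted at the origin on a cart in front of the work surface, level with it; the furniture and walls round the work are solid. World frame = base frame: x ahead of the robot, y to its left, z up, the work surface at z = 0. Lengths are in m, angles in rad, forces in N, time in s.
With the tool pointing down it reaches from about 0.375 to 0.9 m from the base axis. Payload 3.1 kg.
Tool frame: the origin (TCP) lies at the very end of the fingers, on their centre line; the grasp point (between the pads) lies 19 mm behind it (manip.tcp_to_grasp is the distance from the TCP to the grasp point, in m); z points along the fingers, y is the line along which they close (so a half turn about z gives the same grasp; the last joint's range is limited). The gripper opens to 85 mm and grips with 20 to 120 N. Pads are 22 mm wide; open, the fingers measure 114 mm over their backs; the gripper's body (76 mm by 85 mm) begins 54 mm behind the grasp point. The pads swing forward as they close: fully open they stand 13 mm farther back than shut.
Start: joints at [1.157, 0.527, 1.433, -0, 1.181, -0.178], TCP at [0.146, 0.608, 0.231] pointing down, gripper open.
Joint ranges: [-3.08, 3.08], [-0.75, 2.2], [0.22, 2.44], [-1.43, 4.57], [0, 2.65], [-2.85, 2.85]. Speed limits (rad/s): [2.79, 2.79, 3.14, 3.14, 3.14, 3.14].

INTERFACE

Orientations are given as a unit quaternion [x, y, z, w].
In Python, from station import manip gives the robot as it stands. The module is installed in compiled form; this text tells all that it offers.
- The arm moves only by the tool step_arm, never from a script. Its argument "commands" is one flat list of numbers, 6 for each row, row after row: the shift along the tool's x, y, z in m, then the turn, a rotation vector about the tool's x, y, z in degrees. A call has exactly 10 rows; each row is the pose to reach, as a shift and turn from the pose commanded when the call began, along the tool's axes at that moment; what a row does not reach only later rows make up. A row lasts 1/10 s, in which the tool goes at most 50 mm and 8.59 degrees, less where a joint would pass 70% of its speed; a pose out of reach is approached as far as the arm can. A call with a gripper value outside its range is refused whole. "jaw" is the opening in per cent of the stroke, from 0 (shut) to 100 (fully open), set as the call begins (left out, the last holds). The fingers move at their own pace and stop on an object; "grip_force" is the grip in N (left out, the last holds). Time passes only in rows, so rows that repeat a pose let the fingers close, or fill a call up. It gives the time, the measured TCP pose, the force, the opening and the grip force at its end, in the units of the state.
- manip.sense(): the state, without advancing time (a new reading comes with each control period).
- manip.snapshot(name): name is "scene" or "top" or "wrist"; returns a dict with "pixels" (384x512x3 uint8, blue, green, red), "fx", "fy", "cx", "cy" (pixels), "k1" (the pictures are not rectified: a ray, as slopes to the right and down, at radius r is drawn at 1 + k1 r^2 times it, then the intrinsics apply), "R" (3x3) and "t" (3): a world point X has camera coordinates R X + t; the wrist camera has in their place "mount" (4x4, takes a point from camera to tool coordinates, whose origin is the TCP and whose axes are the flange's). Camera axes: x right, y down, z forward; pixel columns grow to the right and rows downward; lengths in m; the calibration is good to about 2 mm. A picture is of the moment at which its call begins: read the wrist's pose just before it. There is no depth.
- manip.sign_off(): hands the job in; it is judged then, once.
The state is a dict: "t": time; "q": joint angles; "qd": joint speeds; "tau": joint torques, N m; "tcp_pos": TCP position; "tool_rot": TCP orientation; "force": force on the tool from outside, world axes, zero at the start; "ft_torque": the same for the moment, N m; "finger_gap": opening from 0.0 (shut) to 1.0 (fully open); "gripper_force": force on a finger pad.
Only numpy, scipy, OpenCV 4.12 (cv2) and the standard library are available. Lean on these libraries where they do the work, as an engineer would, in place of code of your own. Each camera call takes 0.05 s, during which the arm holds its last target. There are 200 camera calls.

## Working session

There is one attempt and no reset: what is moved stays moved. The work goes in short steps, Python scripts to look and compute and a tool call to move; the robot and the scene stay as the last step left them, time stands still between calls to the robot, and variables do not carry over. Pictures are saved under pics/ and viewed, at most 10 in all, crops included, and the job is handed in when it is done.

Besides the shell and the picture viewer there is one more tool, called after ">>>" as name(argument=value, ...) on one line, values as JSON. step_arm: Moves the arm, as the interface text tells. Its arguments: {"type":"object","properties":{"commands":{"type":"array","items":{"type":"number"}},"jaw":{"type":"number"},"grip_force":{"type":"number"}},"required":["commands"]}

```bash
mkdir -p pics
python3 - <<'E'
from station import manip
import cv2,pickle
s=manip.sense();print(s)
d={}
for n in("scene","top"):
    d[n]=manip.snapshot(n);cv2.imwrite(f"pics/{n}0.png",cv2.resize(d[n]["pixels"],(768,576)))
    print(n,{k:v for k,v in d[n].items() if k!="pixels"})
pickle.dump(d,open("d.pkl","wb"))
E
```

```text
{'t': 0.0, 'q': array([ 1.15648793e+00,  5.28459227e-01,  1.43392502e+00,  2.49359642e-05,
        1.18140877e+00, -1.78495540e-01]), 'qd': array([-0.00027081, -0.00070779, -0.00063195, -0.00024255,  0.00052827,
        0.00035008]), 'tau': array([-1.48097779e-04, -4.42362785e+01, -1.78018659e+01, -3.31257997e-04,
        8.45768955e-03, -1.19122905e-05]), 'tcp_pos': array([0.14568434, 0.60703351, 0.23033067]), 'tool_rot': array([ 1.17638071e-01,  9.93055927e-01, -1.04884138e-03, -3.32369481e-04]), 'force': array([ 0.08755633,  0.51044211, -0.36872406]), 'ft_torque': array([-0.00486225,  0.00069731,  0.00198811]), 'gripper_force': 0.0, 'finger_gap': 0.9983766981339208}
scene {'fx': 481.02365030885403, 'fy': 481.02365030885403, 'cx': 261.0961314935882, 'cy': 188.45394909271903, 'k1': 0.01580189458812225, 'R': array([[ 0.64913193, -0.76053263,  0.01476009],
       [-0.47441925, -0.41994281, -0.77367591],
       [ 0.59460417,  0.49521526, -0.6334096 ]]), 't': array([-0.33221777,  0.29642353,  1.19008579])}
top {'fx': 422.2457042555598, 'fy': 422.2457042555598, 'cx': 258.0920080552022, 'cy': 191.04926393897142, 'k1': -0.08420535212204203, 'R': array([[-0.00490312, -0.99998242, -0.00333381],
       [-0.99901855,  0.0050451 , -0.04400539],
       [ 0.04402144,  0.00311477, -0.99902573]]), 't': array([0.00708517, 0.54950439, 1.3256048 ])}
```

View pics/scene0.png

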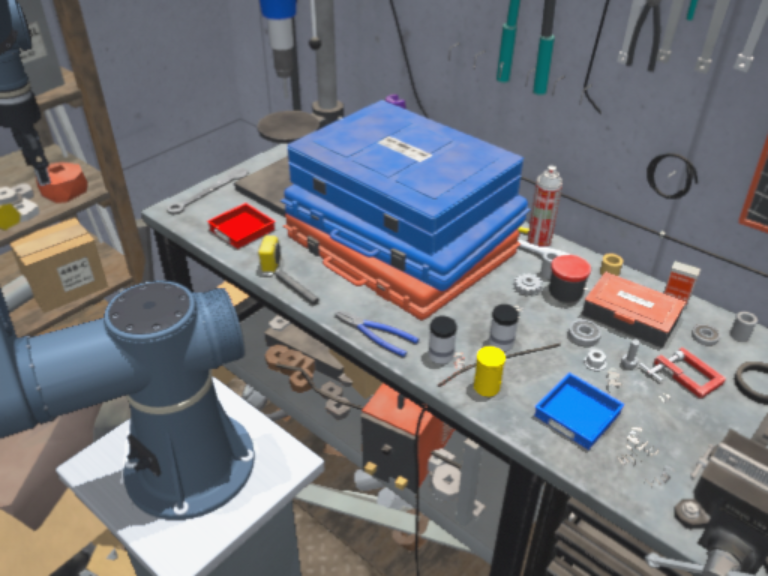

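View pics/top0.png

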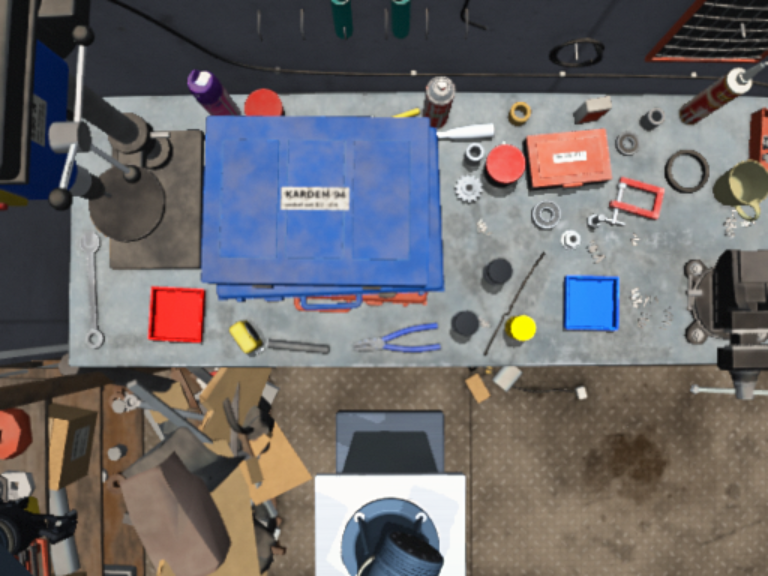

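```bash
cat > h.py <<'E'
import numpy as np,cv2
from scipy.spatial.transform import Rotation as Ro
def ray(c,u,v):
    K=np.array([[c["fx"],0,c["cx"]],[0,c["fy"],c["cy"]],[0,0,1]])
    p=cv2.undistortPoints(np.array([[[u,v]]],float),K,np.array([c["k1"],0,0,0,0]))[0,0]
    return np.array([*p,1])
def loc(c,u,v,z):
    R,t=np.array(c["R"]),np.array(c["t"]);o=-R.T@t;d=R.T@ray(c,u,v);return (o+d*(z-o[2])/d[2]).round(4)
E
python3 - <<'E'
from h import *;import pickle
d=pickle.load(open("d.pkl","rb"))
T=lambda u,v,z:loc(d["top"],u/1.5,v/1.5,z)
S=lambda u,v,z:loc(d["scene"],u/1.5,v/1.5,z)
print("can1",T(465,323,.08),S(443,327,.08));print("can2",T(498,271,.08),S(505,315,.08));print("yel",T(523,328,.08),S(490,356,.08))
print("red",T(177,315,.027),"corners",[T(*p,.027)for p in[(151,288),(205,289),(203,342),(149,342)]])
print("blue",T(592,303,.027),[T(*p,.027)for p in[(567,276),(618,277),(618,330),(565,330)]])
print("stack",[T(*p,.25)for p in[(206,116),(437,118),(443,290),(202,281)]],T(430,300,.08),T(300,310,.08),T(218,297,.15))
print("yellow tape",T(245,338,.05), "stack right low",T(443,290,.17))
E
```

```text
can1 [ 0.4728 -0.1514  0.08  ] [ 0.4656 -0.1628  0.08  ]
can2 [ 0.5768 -0.219   0.08  ] [ 0.5698 -0.2306  0.08  ]
yel [ 0.462 -0.268  0.08 ] [ 0.4606 -0.2712  0.08  ]
red [0.4912 0.4473 0.027 ] corners [array([0.5484, 0.5041, 0.027 ]), array([0.5457, 0.3877, 0.027 ]), array([0.4344, 0.3914, 0.027 ]), array([0.4343, 0.5074, 0.027 ])]
blue [ 0.5121 -0.4263  0.027 ] [array([ 0.5692, -0.374 ,  0.027 ]), array([ 0.5667, -0.4833,  0.027 ]), array([ 0.4549, -0.4811,  0.027 ]), array([ 0.4559, -0.3679,  0.027 ])]
stack [array([0.8451, 0.325 , 0.25  ]), array([ 0.8369, -0.086 ,  0.25  ]), array([ 0.5326, -0.0934,  0.25  ]), array([0.5505, 0.3278, 0.25  ])] [ 0.5192 -0.0816  0.08  ] [0.5004 0.1792 0.08  ] [0.5252 0.3264 0.15  ]
yellow tape [0.4435 0.297  0.05  ] stack right low [ 0.5357 -0.1002  0.17  ]
```

>>> step_arm(commands=[-0.0325, -0.0375, 0, 0, 0, -1.35, -0.065, -0.075, 0, 0, 0, -2.7, -0.0975, -0.1125, 0, 0, 0, -4.05, -0.13, -0.15, 0, 0, 0, -5.4, -0.1625, -0.1875, 0, 0, 0, -6.75, -0.195, -0.225, 0, 0, 0, -8.1, -0.2275, -0.2625, 0, 0, 0, -9.45, -0.26, -0.3, 0, 0, 0, -10.8, -0.2925, -0.3375, 0, 0, 0, -12.15, -0.325, -0.375, 0, 0, 0, -13.5], jaw=100, grip_force=50)

```text
t: 1.1
tcp_pos: [0.3747, 0.1653, 0.2313]
tool_rot: [-0.0, 1.0, 0.0, -0.0]
force: [1.3, 0.1, 0.6]
finger_gap: 1.002
gripper_force: 0.0
```

>>> step_arm(commands=[-0.01, -0.045, 0, 0, 0, 0, -0.02, -0.09, 0, 0, 0, 0, -0.03, -0.135, 0, 0, 0, 0, -0.04, -0.18, 0, 0, 0, 0, -0.05, -0.225, 0, 0, 0, 0, -0.06, -0.27, 0, 0, 0, 0, -0.075, -0.31, 0, 0, 0, 0, -0.085, -0.335, 0, 0, 0, 0, -0.085, -0.345, 0, 0, 0, 0, -0.085, -0.345, 0, 0, 0, 0])

```text
t: 2.1
tcp_pos: [0.4588, -0.1785, 0.2308]
tool_rot: [0.001, 1.0, 0.0, -0.001]
force: [-0.3, 0.8, -0.2]
finger_gap: 0.997
gripper_force: 0.0
```

```bash
cat >> h.py <<'E'
def wrist(manip,name):
    s=manip.sense();c=manip.snapshot("wrist")
    M=np.array(c["mount"]);Rt=Ro.from_quat(s["tool_rot"]).as_matrix()
    Rwc=Rt@M[:3,:3];o=Rt@M[:3,3]+s["tcp_pos"]
    c["R"]=Rwc.T;c["t"]=-Rwc.T@o
    cv2.imwrite(f"pics/{name}.png",cv2.resize(c["pixels"],(768,576)))
    import pickle;pickle.dump(c,open(name+".pkl","wb"));return s,c
E
python3 - <<'E'
from h import *;from station import manip
s,c=wrist(manip,"w1");print(s["t"],s["tcp_pos"],c["mount"])
E
```

```text
2.1 [ 0.45881654 -0.1784921   0.23082402] [[ 7.33708143e-04 -9.63658337e-01 -2.67136801e-01  6.80901873e-02]
 [ 9.99999678e-01  6.20350285e-04  5.08736283e-04  3.93963942e-04]
 [-3.24529570e-04 -2.67137088e-01  9.63658482e-01 -1.41777254e-01]
 [ 0.00000000e+00  0.00000000e+00  0.00000000e+00  1.00000000e+00]]
```

View pics/w1.png

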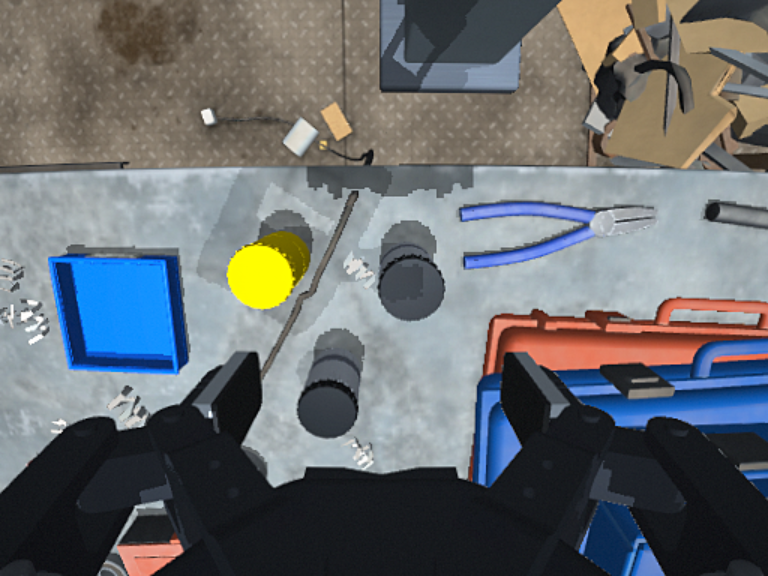

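Wrist view: can 1's lid is centred at about (411,287), can 2's at (329,408), the yellow look-alike at (260,276). The blue tray's rim corners are at (51,257), (181,256), (187,373) and (69,371).

Run:
```python
from h import *;import pickle
c=pickle.load(open("w1.pkl","rb"))
W=lambda u,v,z:loc(c,u/1.5,v/1.5,z)
for p in[(411,287),(329,408),(260,276)]:print(W(*p,.08))
b=[W(*p,.027)for p in[(51,257),(181,256),(187,373),(69,371)]];print(b,np.mean(b,0))
```

```text
[ 0.4706 -0.155   0.08  ]
[ 0.5733 -0.2201  0.08  ]
[ 0.4619 -0.2677  0.08  ]
[array([ 0.4563, -0.4758,  0.027 ]), array([ 0.4564, -0.3528,  0.027 ]), array([ 0.5697, -0.3626,  0.027 ]), array([ 0.5697, -0.4831,  0.027 ])] [ 0.513025 -0.418575  0.027   ]
```

>>> step_arm(commands=[-0.006, 0.012, 0.01, 0, 0, 0, -0.012, 0.024, 0.04, 0, 0, 0, -0.012, 0.024, 0.075, 0, 0, 0, -0.012, 0.024, 0.11, 0, 0, 0, -0.012, 0.024, 0.14, 0, 0, 0, -0.012, 0.024, 0.165, 0, 0, 0, -0.012, 0.024, 0.185, 0, 0, 0, -0.012, 0.024, 0.197, 0, 0, 0, -0.012, 0.024, 0.198, 0, 0, 0, -0.012, 0.024, 0.198, 0, 0, 0])

```text
t: 3.15
tcp_pos: [0.4714, -0.1529, 0.0335]
tool_rot: [-0.0, 1.0, 0.0, -0.0]
force: [0.1, -0.8, 0.2]
finger_gap: 1.003
gripper_force: 0.0
```

>>> step_arm(commands=[0, 0, 0, 0, 0, 0, 0, 0, 0, 0, 0, 0, 0, 0, 0, 0, 0, 0, 0, 0, 0, 0, 0, 0, 0, 0, 0, 0, 0, 0, 0, 0, 0, 0, 0, 0, 0, 0, 0, 0, 0, 0, 0, 0, 0, 0, 0, 0, 0, 0, 0, 0, 0, 0, 0, 0, 0, 0, 0, 0], jaw=0, grip_force=50)

```text
t: 4.15
tcp_pos: [0.472, -0.1546, 0.0344]
tool_rot: [0.0, 1.0, -0.001, 0.001]
force: [-0.8, 0.0, 6.2]
finger_gap: 0.572
gripper_force: 51.0
```

>>> step_arm(commands=[0, 0, -0.01, 0, 0, 0, 0, 0, -0.03, 0, 0, 0, 0, 0, -0.06, 0, 0, 0, 0, 0, -0.09, 0, 0, 0, 0, 0, -0.12, 0, 0, 0, 0, 0, -0.14, 0, 0, 0, 0, 0, -0.15, 0, 0, 0, 0, 0, -0.15, 0, 0, 0, 0, 0, -0.15, 0, 0, 0, 0, 0, -0.15, 0, 0, 0])

```text
t: 5.15
tcp_pos: [0.4702, -0.1533, 0.1819]
tool_rot: [0.0, 1.0, 0.001, -0.002]
force: [-0.5, -0.8, -5.7]
finger_gap: 0.572
gripper_force: 53.1
```

Run:
```python
from h import *;from station import manip
for i in range(2):
    s=manip.sense();print(s["t"],s["tcp_pos"],s["force"],s["ft_torque"],s["finger_gap"],s["gripper_force"])
    wrist(manip,"w2")
```

```text
5.15 [ 0.47019361 -0.15326123  0.18191934] [-0.54869569 -0.8218381  -5.74166047] [ 0.03500638 -0.04779785 -0.01475203] 0.5715319663601955 53.13340427353978
5.2 [ 0.47036295 -0.15333658  0.18193128] [ 0.3285693  -0.14926816 -5.61924484] [-0.03928738  0.05644853  0.009002  ] 0.5689053558503542 53.13379412982613
```

View pics/w2.png

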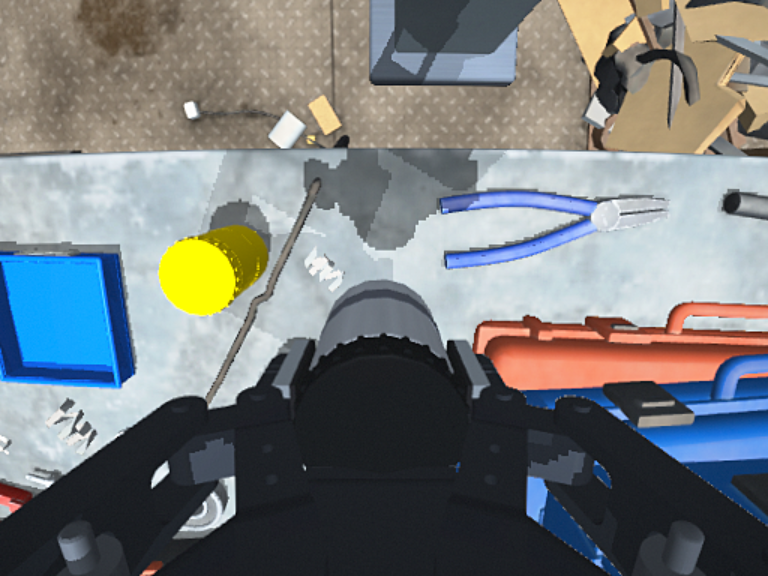

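>>> step_arm(commands=[0.013, 0.009, 0, 0, 0, 0, 0.031, 0.03, 0, 0, 0, 0, 0.051, 0.065, 0, 0, 0, 0, 0.066, 0.105, 0, 0, 0, 0, 0.071, 0.15, 0, 0, 0, 0, 0.071, 0.195, 0, 0, 0, 0, 0.071, 0.24, 0, 0, 0, 0, 0.071, 0.285, 0, 0, 0, 0, 0.071, 0.33, 0, 0, 0, 0, 0.071, 0.375, 0, 0, 0, 0])

```text
t: 6.25
tcp_pos: [0.3999, 0.223, 0.1828]
tool_rot: [-0.0, 1.0, -0.0, -0.0]
force: [2.0, -0.2, -4.7]
finger_gap: 0.574
gripper_force: 53.6
```

>>> step_arm(commands=[0, 0.045, 0, 0, 0, 0, 0, 0.09, 0, 0, 0, 0, 0, 0.13, 0, 0, 0, 0, -0.01, 0.165, 0, 0, 0, 0, -0.025, 0.19, 0, 0, 0, 0, -0.04, 0.205, 0, 0, 0, 0, -0.05, 0.205, 0, 0, 0, 0, -0.05, 0.205, 0, 0, 0, 0, -0.05, 0.205, 0, 0, 0, 0, -0.05, 0.205, 0, 0, 0, 0])

```text
t: 7.25
tcp_pos: [0.4493, 0.4248, 0.1828]
tool_rot: [0.001, 1.0, -0.001, -0.001]
force: [0.1, -0.6, -5.2]
finger_gap: 0.569
gripper_force: 54.2
```

Run:
```python
from h import *;from station import manip
s,c=wrist(manip,"w3");print(s["t"],s["tcp_pos"],s["force"],s["finger_gap"])
```

```text
7.25 [0.44927454 0.4247834  0.18277964] [ 0.06297063 -0.5521454  -5.23515239] 0.5690800615325652
```

View pics/w3.png

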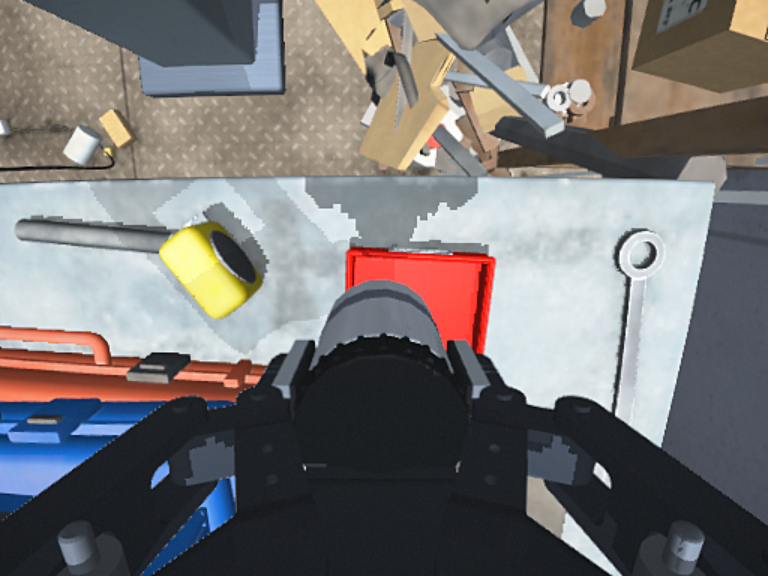

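The heavy can is over the red tray's near edge, with the tray's near rim corners at about (347,249) and (495,258).

Run:
```python
from h import *;import pickle
c=pickle.load(open("w3.pkl","rb"))
for p in[(347,249),(495,258),(484,350)]:print(loc(c,p[0]/1.5,p[1]/1.5,.027))
```

```text
[0.4329 0.4003 0.027 ]
[0.4396 0.511  0.027 ]
[0.5142 0.5078 0.027 ]
```

>>> step_arm(commands=[-0.015, 0.01, 0, 0, 0, 0, -0.032, 0.02, 0, 0, 0, 0, -0.041, 0.026, 0.015, 0, 0, 0, -0.041, 0.026, 0.04, 0, 0, 0, -0.041, 0.026, 0.07, 0, 0, 0, -0.041, 0.026, 0.095, 0, 0, 0, -0.041, 0.026, 0.115, 0, 0, 0, -0.041, 0.026, 0.13, 0, 0, 0, -0.041, 0.026, 0.139, 0, 0, 0, -0.041, 0.026, 0.143, 0, 0, 0])

```text
t: 8.3
tcp_pos: [0.4912, 0.4519, 0.0397]
tool_rot: [0.0, 1.0, -0.0, -0.0]
force: [0.8, 0.8, -5.2]
finger_gap: 0.568
gripper_force: 54.8
```

>>> step_arm(commands=[0, 0, 0.0005, 0, 0, 0, 0, 0, 0.001, 0, 0, 0, 0, 0, 0.0015, 0, 0, 0, 0, 0, 0.002, 0, 0, 0, 0, 0, 0.002, 0, 0, 0, 0, 0, 0.002, 0, 0, 0, 0, 0, 0.002, 0, 0, 0, 0, 0, 0.002, 0, 0, 0, 0, 0, 0.002, 0, 0, 0, 0, 0, 0.002, 0, 0, 0])

```text
t: 9.3
tcp_pos: [0.4915, 0.4522, 0.0386]
tool_rot: [0.0, 1.0, 0.0, 0.0]
force: [0.3, -0.6, -2.8]
finger_gap: 0.567
gripper_force: 54.8
```

Partly supported: down to the floor. I'll release.

>>> step_arm(commands=[0, 0, 0.001, 0, 0, 0, 0, 0, 0.001, 0, 0, 0, 0, 0, 0.001, 0, 0, 0, 0, 0, 0.001, 0, 0, 0, 0, 0, 0.001, 0, 0, 0, 0, 0, 0.001, 0, 0, 0, 0, 0, 0.001, 0, 0, 0, 0, 0, 0.001, 0, 0, 0, 0, 0, 0.001, 0, 0, 0, 0, 0, 0.001, 0, 0, 0], jaw=100)

```text
t: 10.3
tcp_pos: [0.4914, 0.4521, 0.0373]
tool_rot: [0.0, 1.0, -0.0, -0.0]
force: [0.6, 1.0, -0.1]
finger_gap: 1.0
gripper_force: 0.0
```

>>> step_arm(commands=[0, 0, -0.01, 0, 0, 0, 0, 0, -0.035, 0, 0, 0, 0, 0, -0.07, 0, 0, 0, 0, 0, -0.11, 0, 0, 0, 0, 0, -0.15, 0, 0, 0, 0, 0, -0.185, 0, 0, 0, 0.03, -0.02, -0.192, 0, 0, 0, 0.06, -0.05, -0.192, 0, 0, 0, 0.08, -0.09, -0.192, 0, 0, 0, 0.091, -0.13, -0.192, 0, 0, 0])

```text
t: 11.3
tcp_pos: [0.398, 0.3211, 0.2302]
tool_rot: [-0.001, 1.0, 0.0, 0.0]
force: [0.2, 0.3, 0.4]
finger_gap: 0.998
gripper_force: 0.0
```

>>> step_arm(commands=[0, -0.045, 0, 0, 0, 0, 0, -0.09, 0, 0, 0, 0, 0, -0.135, 0, 0, 0, 0, 0, -0.18, 0, 0, 0, 0, 0, -0.225, 0, 0, 0, 0, 0, -0.27, 0, 0, 0, 0, 0, -0.315, 0, 0, 0, 0, 0, -0.36, 0, 0, 0, 0, 0, -0.405, 0, 0, 0, 0, 0, -0.445, 0, 0, 0, 0])

```text
t: 12.3
tcp_pos: [0.4003, -0.1252, 0.2303]
tool_rot: [0.001, 1.0, -0.001, 0.001]
force: [1.5, -0.4, 0.6]
finger_gap: 1.0
gripper_force: 0.0
```

>>> step_arm(commands=[-0.015, -0.03, 0, 0, 0, 0, -0.04, -0.06, 0, 0, 0, 0, -0.075, -0.085, 0, 0, 0, 0, -0.115, -0.096, 0, 0, 0, 0, -0.15, -0.096, 0, 0, 0, 0, -0.168, -0.096, 0, 0, 0, 0, -0.173, -0.096, 0.01, 0, 0, 0, -0.173, -0.096, 0.03, 0, 0, 0, -0.173, -0.096, 0.06, 0, 0, 0, -0.173, -0.096, 0.09, 0, 0, 0])

```text
t: 13.3
tcp_pos: [0.5722, -0.2185, 0.1387]
tool_rot: [0.0, 1.0, -0.0, -0.0]
force: [-0.4, -0.9, -0.4]
finger_gap: 1.002
gripper_force: 0.0
```

>>> step_arm(commands=[0, 0, 0.03, 0, 0, 0, 0, 0, 0.055, 0, 0, 0, 0, 0, 0.075, 0, 0, 0, 0, 0, 0.09, 0, 0, 0, 0, 0, 0.1, 0, 0, 0, 0, 0, 0.105, 0, 0, 0, 0, 0, 0.107, 0, 0, 0, 0, 0, 0.107, 0, 0, 0, 0, 0, 0.107, 0, 0, 0, 0, 0, 0.107, 0, 0, 0])

```text
t: 14.3
tcp_pos: [0.5738, -0.2191, 0.0331]
tool_rot: [0.0, 1.0, -0.0, 0.001]
force: [0.7, 0.3, 1.2]
finger_gap: 1.002
gripper_force: 0.0
```

>>> step_arm(commands=[0, 0, 0, 0, 0, 0, 0, 0, 0, 0, 0, 0, 0, 0, 0, 0, 0, 0, 0, 0, 0, 0, 0, 0, 0, 0, 0, 0, 0, 0, 0, 0, 0, 0, 0, 0, 0, 0, 0, 0, 0, 0, 0, 0, 0, 0, 0, 0, 0, 0, 0, 0, 0, 0, 0, 0, 0, 0, 0, 0], jaw=0)

```text
t: 15.3
tcp_pos: [0.5738, -0.2195, 0.0329]
tool_rot: [0.0, 1.0, -0.001, 0.001]
force: [-0.6, -1.7, 4.4]
finger_gap: 0.572
gripper_force: 54.1
```

>>> step_arm(commands=[0, 0, -0.01, 0, 0, 0, 0, 0, -0.03, 0, 0, 0, 0, 0, -0.06, 0, 0, 0, 0, 0, -0.09, 0, 0, 0, 0, 0, -0.12, 0, 0, 0, 0, 0, -0.14, 0, 0, 0, 0, 0, -0.15, 0, 0, 0, 0, 0, -0.15, 0, 0, 0, 0, 0, -0.15, 0, 0, 0, 0, 0, -0.15, 0, 0, 0])

```text
t: 16.3
tcp_pos: [0.5723, -0.2182, 0.1806]
tool_rot: [0.0, 1.0, 0.001, -0.001]
force: [0.6, 0.4, -1.1]
finger_gap: 0.573
gripper_force: 54.2
```

>>> step_arm(commands=[0.006, -0.02, 0, 0, 0, 0, 0.018, -0.06, 0, 0, 0, 0, 0.03, -0.1, 0, 0, 0, 0, 0.042, -0.14, 0, 0, 0, 0, 0.053, -0.175, 0, 0, 0, 0, 0.058, -0.195, 0, 0, 0, 0, 0.06, -0.204, 0, 0, 0, 0, 0.06, -0.204, 0, 0, 0, 0, 0.06, -0.204, 0, 0, 0, 0, 0.06, -0.204, 0, 0, 0, 0])

```text
t: 17.3
tcp_pos: [0.5139, -0.4208, 0.1822]
tool_rot: [-0.001, 1.0, 0.001, -0.0]
force: [0.8, 0.0, -1.8]
finger_gap: 0.572
gripper_force: 54.4
```

>>> step_arm(commands=[0, 0, 0.015, 0, 0, 0, 0, 0, 0.04, 0, 0, 0, 0, 0, 0.07, 0, 0, 0, 0, 0, 0.095, 0, 0, 0, 0, 0, 0.115, 0, 0, 0, 0, 0, 0.13, 0, 0, 0, 0, 0, 0.139, 0, 0, 0, 0, 0, 0.143, 0, 0, 0, 0, 0, 0.143, 0, 0, 0, 0, 0, 0.143, 0, 0, 0])

```text
t: 18.3
tcp_pos: [0.5138, -0.4234, 0.0403]
tool_rot: [0.0, 1.0, -0.001, 0.001]
force: [-0.3, -1.1, -1.6]
finger_gap: 0.573
gripper_force: 54.4
```

>>> step_arm(commands=[0, 0, 0.0005, 0, 0, 0, 0, 0, 0.001, 0, 0, 0, 0, 0, 0.0015, 0, 0, 0, 0, 0, 0.002, 0, 0, 0, 0, 0, 0.0025, 0, 0, 0, 0, 0, 0.0025, 0, 0, 0, 0, 0, 0.0025, 0, 0, 0, 0, 0, 0.0025, 0, 0, 0, 0, 0, 0.0025, 0, 0, 0, 0, 0, 0.0025, 0, 0, 0])

```text
t: 19.3
tcp_pos: [0.5133, -0.423, 0.037]
tool_rot: [0.0, 1.0, -0.0, 0.0]
force: [-1.3, 0.7, 1.1]
finger_gap: 0.571
gripper_force: 54.6
```

On the floor; release, rise and back off for a check.

>>> step_arm(commands=[0, 0, 0, 0, 0, 0, 0, 0, 0, 0, 0, 0, 0, 0, 0, 0, 0, 0, 0, 0, 0, 0, 0, 0, 0, 0, 0, 0, 0, 0, 0, 0, 0, 0, 0, 0, 0, 0, 0, 0, 0, 0, 0, 0, 0, 0, 0, 0, 0, 0, 0, 0, 0, 0, 0, 0, 0, 0, 0, 0], jaw=100)

```text
t: 20.3
tcp_pos: [0.5133, -0.4229, 0.0368]
tool_rot: [0.0, 1.0, -0.0, -0.0]
force: [0.3, 0.0, -0.9]
finger_gap: 1.004
gripper_force: 0.0
```

>>> step_arm(commands=[0, 0, -0.01, 0, 0, 0, 0, 0, -0.035, 0, 0, 0, 0, 0, -0.07, 0, 0, 0, 0, 0, -0.11, 0, 0, 0, 0, 0, -0.15, 0, 0, 0, 0, 0, -0.185, 0, 0, 0, 0.03, 0.03, -0.195, 0, 0, 0, 0.06, 0.07, -0.195, 0, 0, 0, 0.09, 0.11, -0.195, 0, 0, 0, 0.1, 0.13, -0.195, 0, 0, 0])

```text
t: 21.3
tcp_pos: [0.4097, -0.2884, 0.2323]
tool_rot: [0.0, 1.0, 0.002, -0.001]
force: [0.4, -0.5, 0.1]
finger_gap: 0.999
gripper_force: 0.0
```

>>> step_arm(commands=[0, 0.045, 0, 0, 0, 0, 0, 0.09, 0, 0, 0, 0, 0, 0.135, 0, 0, 0, 0, 0, 0.18, 0, 0, 0, 0, 0, 0.225, 0, 0, 0, 0, 0, 0.26, 0, 0, 0, 0, 0, 0.28, 0, 0, 0, 0, 0, 0.28, 0, 0, 0, 0, 0, 0.28, 0, 0, 0, 0, 0, 0.28, 0, 0, 0, 0])

```text
t: 22.3
tcp_pos: [0.4138, -0.0138, 0.2322]
tool_rot: [0.0, 1.0, -0.0, 0.001]
force: [-0.0, 0.4, 0.5]
finger_gap: 1.003
gripper_force: 0.0
```

Run:
```python
from h import *;from station import manip
c=manip.snapshot("top");s=manip.sense();print(s["t"],s["force"])
p=c["pixels"]
cv2.imwrite("pics/end.png",cv2.resize(np.hstack([p[170:250,70:170],p[160:240,345:445]]),None,fx=4,fy=4,interpolation=cv2.INTER_CUBIC))
```

```text
22.35 [ 0.65248725 -0.44459864  0.11800112]
```

View pics/end.png

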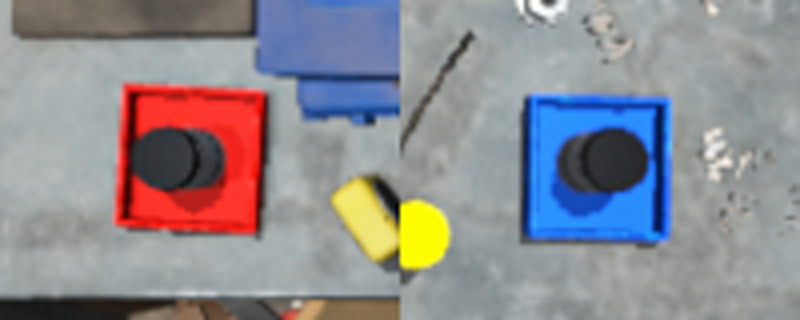

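Both cans stand upright and near-central: the red tray is centred at about (191,159) and the can's base at about (190,158). In the blue tray, the base is at about (592,162) and the centre at (597,168).

```bash
python3 -c "
from station import manip;print(manip.sign_off())"
```

```text
the job is handed in; nothing more can be done
None
```

The job is handed in: the heavy canister (about 5.6 N on lifting) stands upright in the red tray and the light one (about 1–2 N) in the blue. Both are released and near-central in a final overhead picture at 22 s; the hand-in returned no verdict.

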